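Release the crumb drawer of a pizza warmer with the service pin

ROBOT

A 6-joint arm with a two-finger parallel gripper is mounted at the origin on the work surface. World frame = base frame: x ahead of the robot, y to its left, z up, the work surface at z = 0. Lengths are in m, angles in rad, forces in N, time in s.
With the tool pointing down it reaches from about 0.35 to 0.725 m from the base axis. Payload 4.3 kg.
Tool frame: the origin (TCP) lies midway between the tips of the shut fingers; the grasp point (between the pads) lies 19 mm behind it; z points along the fingers, y is the line along which they close (so a half turn about z gives the same grasp; the last joint's range is limited). The gripper opens to 85 mm and grips with 20 to 120 N. Pads are 22 mm wide; open, the fingers measure 114 mm over their backs; the gripper's body (76 mm by 85 mm) begins 54 mm behind the grasp point. The pads swing forward as they close: fully open they stand 13 mm farther back than shut.
Start: joints at [-1.413, 0.377, 0.081, 1.274, 0, 1.46], TCP at [0.152, -0.555, 0.231] pointing down, gripper open.
Joint ranges: [-2.72, 2.72], [-0.84, 1.66], [-1.02, 1.22], [-1.77, 2.12], [-1.37, 1.28], [-3.14, 3.14]. Speed limits (rad/s): [2.57, 2.57, 3.14, 3.14, 3.14, 3.14].

INTERFACE

Orientations are given as a unit quaternion [w, x, y, z].
In Python, from bench import observe, grab_frame, close_job gives the robot as it stands.
- The arm moves only by the shell command python3 -m jog 'ROWS' [FORCE]. ROWS is text: rows parted by semicolons, each of 7 numbers parted by spaces: the shift along the tool's x, y, z in units of 40 mm (1.0 is 40 mm), then the turn, a rotation vector about the tool's x, y, z in units of 6 degrees (1.0 is 6 degrees), then the finger opening in mm, from 0 to 85.4. A call has 1 to 10 rows; each row is the pose to reach, as a shift and turn from the pose commanded when the call began, along the tool's axes at that moment; what a row does not reach only later rows make up. A row lasts 1/10 s, in which the tool goes at most 50 mm and 8.59 degrees, less where a joint would pass 70% of its speed; a pose out of reach is approached as far as the arm can. A call with a gripper value outside its range is refused whole. The fingers move at their own pace and stop on an object; FORCE is the grip in N (left out, the last holds). Time passes only in rows, so rows that repeat a pose let the fingers close. It gives the time, the measured TCP pose, the force, the opening and the grip force at its end, in the units of the state.
- observe(): the state, without advancing time (a new reading comes with each control period).
- grab_frame(name): name is "scene" or "top" or "wrist"; returns a dict with "image" (480x640x3 uint8, red, green, blue), "camera_matrix" (3x3 intrinsics, pixels), "xyz" and "orientation" of the camera in the world. Camera axes: x right, y down, z forward; pixel columns grow to the right and rows downward; lengths in m; the calibration is good to about 2 mm. The wrist camera is an equidistant fisheye: a pixel r from the principal point sees the ray r / f radians off the axis. A picture is of the moment at which its call begins. There is no depth.
- close_job(): hands the job in; it is judged then, once.
The state is a dict: "time_s": time; "joints": joint angles; "joint_vel": joint speeds; "joint_efforts": joint torques, N m; "tool_pos": TCP position; "ee_rot": TCP orientation; "force": force on the tool from outside, world axes, zero at the start; "ft_torque": the same for the moment, N m; "opening": finger opening in m; "grasp_force": force on a finger pad.
Only numpy, scipy, OpenCV 4.12 (cv2) and the standard library are available. Lean on these libraries where they do the work, as an engineer would, in place of code of your own. Each camera call takes 0.05 s, during which the arm holds its last target. There are 200 camera calls.

TASK

The crumb drawer of the steel pizza warmer is locked by a hidden spring latch. Take the service pin (square handle) from its stand, put it down through the small round hole in the warmer's top and press gently on the latch, keeping it pressed until the drawer has crept all the way out; then put the pin back upright in its own stand, fully home, and let go. Leave everything else where it is.

Things in the scene. Friction and masses are not known exactly. Their poses are not given: they have to be found in the camera images.
- pin_handle (a point): Centre of the service pin's square black handle, 18 x 18 x 42 mm; faces look along x and y, z up. Below it a 10 mm neck 12 mm long, a collar 22 mm across and 5 mm thick, then a steel shaft 8 mm thick with a bullet nose. Pin 114 mm tall, about 70 g. This point is 93 mm above the tip and 38 mm above the collar's underside. It starts upright in its stand, collar on the stand's top.
- pin_tip (a point): Tip of the service pin, 93 mm below the handle centre, 55 mm below the collar's underside; the nose narrows from 8 to 3.6 mm over the last 7 mm.
- pin_stand_mouth (a point): Centre of the hole in the top of the pin's stand, a fixed white block 56 x 56 x 62 mm; 62 mm above the table. Hole 10 mm wide, right through, 2 mm chamfer. Pin home: collar on the block, tip 55 mm below this point, handle centre 38 mm above it. A like stand holds the probe thermometer; the two may be in each other's place.
- hole (a point): Centre of the access hole, in the upper face of the warmer's top cover, 120 mm above the table; x points from the warmer's front to its back, z up. Hole 13 mm wide, cover 6 mm thick, the only hole in it, 45 mm behind the front edge. Straight under it, unseen, is the latch's striker, a disc 26 mm across whose top is 18 to 44 mm below the cover's upper face, different each time.
- warmer: Fixed steel pizza warmer 260 deep (x) x 300 wide (y) x 120 mm high; origin at the centre of its underside; drawer and red panel on its front, -x. A hot plate 6 mm proud starts 60 mm behind the hole. The striker is pressed straight down: about 2 N at first touch, 2 to 4 N on the way, frees the drawer after 4 to 5 mm, hard stop at 8 mm. Over 15 N by pin or fingers damages warmer, drawer or latch.
- drawer (a joint): How far the crumb drawer has come out of the warmer's front, 0 (locked) to 0.06 m (all the way out). When freed, its spring and damper bring it out slowly, about 3 s. If the latch is let go in the first 30 mm, a safety catch stops the drawer at about 22 mm and the latch must be pressed again.
- drawer_front (a point): Middle of the crumb drawer's front panel (280 x 48 mm, 37 mm above the table); moves out with the drawer towards the front, -x of the warmer. A lip stands out 17 mm more.
- probe_dial (a point): Bystander: centre of the probe thermometer's round dial head, 42 mm across and 16 mm thick, on a shaft like the pin's, standing in the second white stand; this point is 87 mm above the table.
- probe_stand_mouth (a point): Centre of the top of the second white stand (fixed, 56 x 56 x 62 mm), which holds the probe thermometer.
- pan: Bystander: shallow aluminium plate, 136 mm across, 18 mm high, lying on the warmer's hot plate; origin at the centre of its underside.
- shaker: Bystander: small glass jar with steel cap, 48 mm wide, 100 mm tall; origin at the centre of its underside.
- tub: Bystander: clear open tub, 100 x 90 x 60 mm; origin at the centre of its underside.
- bowl: Bystander: steel bowl, 120 mm across, 50 mm high; origin at the centre of its underside.
- turner: Bystander: spatula 240 mm long lying on the table.
- oil: Bystander: green bottle, 60 mm wide, 130 mm tall; origin at the centre of its underside.
Mind the look-alikes: they are no part of the job. What is shaped like the part that bears pin_stand_mouth but turquoise is not meant.

How it is judged:
On the way, in this order (a step that is already met when the one before it is completed fails the run):
1. the pin's tip is through the hole in the warmer's cover (z of pin_tip in the frame of hole below -0.008 m and horizontal distance between pin_tip and hole below 0.008 m), for 0.05 s.
2. with the pin still in the hole, the drawer has come out all the way (all of step 1 and value of joint drawer above 0.052 m), for 0.1 s.
At the end, for the whole second after the job is handed in: The drawer is out by more than 52 mm; the service pin stands at rest in its own stand, tip more than 51 mm below the stand's top (home is 55 mm), within 5 mm of the hole's axis, leaning less than 0.08 rad (value of joint drawer above 0.052 m and horizontal distance between pin_tip and pin_stand_mouth below 0.005 m and z of pin_tip in the frame of pin_stand_mouth below -0.051 m and angle between pin_handle's own z axis and vertical below 0.08 rad and linear speed of pin below 0.02 m/s); the robot touches nothing.
It fails at once if more than 15 N on the warmer, its drawer or latch, by the pin or the fingers (contact force between any of pin, the fingers and warmer above 15 N).
It fails at once if a bystander moved by more than 30 mm (distance of any of probe_dial, pan, shaker, tub, bowl, turner, oil from where it was at the start of the episode above 0.03 m).
It also fails if it takes over 72 s, if anything falls off the work surface, if the arm or the gripper's body presses on something with over 40 N, if the wrist force passes 120 N, or if a joint passes its speed limit or range.

## Working session

There is one attempt and no reset: what is moved stays moved. The work goes in short steps, Python scripts to look and compute and a shell command to move; the robot and the scene stay as the last step left them, time stands still between calls to the robot, and variables do not carry over. Pictures are saved under pics/ and viewed, at most 10 in all, crops included, and the job is handed in when it is done.

```bash
mkdir -p pics; cat > h.py <<'E'
import numpy as np, cv2
from bench import observe, grab_frame
from scipy.spatial.transform import Rotation as R
def rot(q): return R.from_quat([q[1],q[2],q[3],q[0]]).as_matrix()
def snap(n,f):
    g=grab_frame(n); cv2.imwrite('pics/'+f,cv2.cvtColor(g['image'],cv2.COLOR_RGB2BGR))
    np.savez('pics/'+f[:-4],**{k:np.array(v) for k,v in g.items()}); return g
def load(f): return np.load('pics/'+f+'.npz')
def ray(g,u,v,fish=False):
    K=np.array(g['camera_matrix']); x=(u-K[0,2])/K[0,0]; y=(v-K[1,2])/K[1,1]
    if fish:
        r=np.hypot(x,y)+1e-12; d=np.array([np.sin(r)*x/r,np.sin(r)*y/r,np.cos(r)])
    else: d=np.array([x,y,1.])
    return rot(g['orientation'])@d
def plane(g,u,v,z,fish=False):
    d=ray(g,u,v,fish); p=np.array(g['xyz']); return p+d*(z-p[2])/d[2]
def proj(g,P,fish=False):
    c=rot(g['orientation']).T@(np.array(P)-g['xyz']); K=np.array(g['camera_matrix'])
    if fish:
        r=np.arctan2(np.hypot(c[0],c[1]),c[2]); n=np.hypot(c[0],c[1])+1e-12; x,y=c[0]/n*r,c[1]/n*r
    else: x,y=c[0]/c[2],c[1]/c[2]
    return np.array([K[0,0]*x+K[0,2],K[1,1]*y+K[1,2]])
E
python3 - <<'E'
from h import *
for n in ("scene","top"):
    g=snap(n,n+'0.png'); print(n,g['xyz'],g['orientation'],np.array(g['camera_matrix']).tolist())
s=observe(); print(s['tool_pos'],s['ee_rot'],s['force'],s['opening'])
E
```

```text
scene [ 1.2259698  -0.33498425  0.87980244] [-0.32077748  0.78148331  0.49598806 -0.20095148] [[477.51093112271616, 0.0, 318.6982478490025], [0.0, 477.51093112271616, 241.20965884836846], [0.0, 0.0, 1.0]]
top [0.41558723 0.03036952 1.29924415] [ 0.01922663 -0.70432105  0.70873028 -0.03554705] [[446.3280640888445, 0.0, 318.6497056325935], [0.0, 446.3280640888445, 239.00067621086484], [0.0, 0.0, 1.0]]
[ 0.15205321 -0.55392851  0.23044539] [-9.23204439e-04  9.91048889e-01  1.33496246e-01 -2.03750755e-05] [-0.17804599 -0.71503685  0.38993621] 0.08520225269672532
```

View pics/scene0.png

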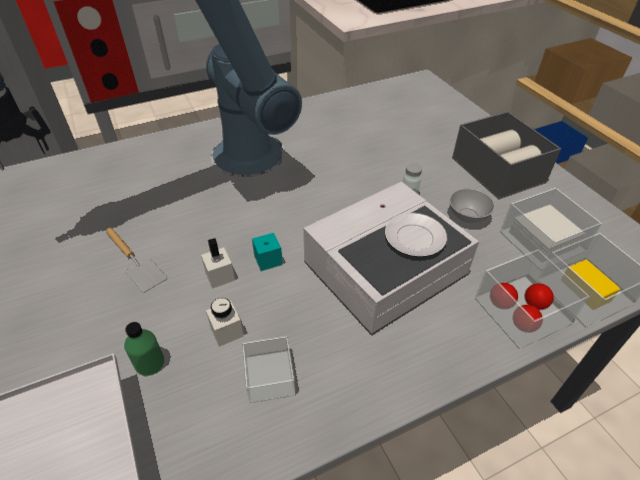

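View pics/top0.png

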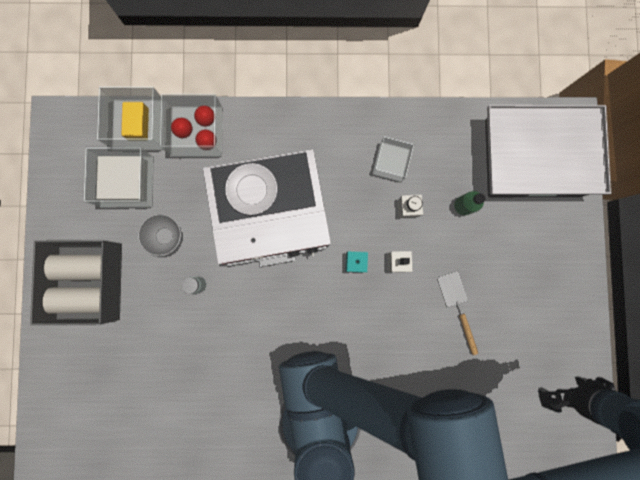

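The scene picture shows three blocks:
- White block with a black upright square handle, at scene (214,247) / top (402,261).
- White block with a round dial, at scene (221,307) / top (412,204). This is the probe.
- Turquoise block, at scene (266,250) / top (357,261). This is the excluded look-alike.

The first one fits the service pin. The access hole is at scene (382,206) / top (253,240). I'll confirm both in an enlarged crop.

```bash
python3 - <<'E'
from h import *
s=load('scene0');t=load('top0')
a=cv2.resize(s['image'][225:345,185:295],None,fx=4.5,fy=4.5,interpolation=2)
b=cv2.resize(t['image'][222:282,235:425],None,fx=3,fy=3,interpolation=2)
c=np.zeros((600,800,3),np.uint8);c[:540,:495]=a;c=c[:540]
b2=cv2.resize(t['image'][225:285,375:425],None,fx=5.5,fy=5.5,interpolation=2);c[:330,500:775]=b2
b3=cv2.resize(t['image'][225:255,238:268],None,fx=6.5,fy=6.5,interpolation=2);c[335:530,500:695]=b3
cv2.imwrite('pics/crop1.png',c[:,:,::-1])
def comps(g,m,lab,box):
    u0,v0,u1,v1=box; mm=np.zeros_like(m);mm[v0:v1,u0:u1]=m[v0:v1,u0:u1]
    n,l,st,ce=cv2.connectedComponentsWithStats(mm.astype(np.uint8))
    for i in range(1,n):
        if st[i,4]>3: print(lab,st[i],ce[i].round(1))
sg=s['image'].max(2);tg=t['image'].max(2)
comps(t,tg<60,'top handle',(385,245,420,280)); comps(s,sg<60,'scene handle',(200,230,235,265))
comps(t,tg<110,'top hole',(243,230,263,250)); comps(s,sg<110,'scene hole',(372,198,392,213))
# top face of the stand
comps(t,tg>200,'stand',(385,245,420,280))
for p,z in (((402,261),.12),((253,240),.12),((412,204),.095)): print(plane(t,*p,z).round(3))
for p,z in (((213,240),.12),((382,206),.12),((221,305),.095)): print(plane(s,*p,z).round(3))
E
```

```text
top handle [400 259   9   5  42] [403.9 261. ]
scene handle [208 239  11  18 130] [213.4 247.4]
top hole [252 239   3   3   8] [252.9 239.9]
scene hole [381 205   4   2   7] [382.3 205.6]
stand [392 252  20  19 246] [401.2 260.9]
[ 0.447 -0.218  0.12 ]
[0.505 0.176 0.12 ]
[ 0.604 -0.254  0.095]
[ 0.449 -0.226  0.12 ]
[0.51  0.175 0.12 ]
[ 0.611 -0.261  0.095]
```

View pics/crop1.png

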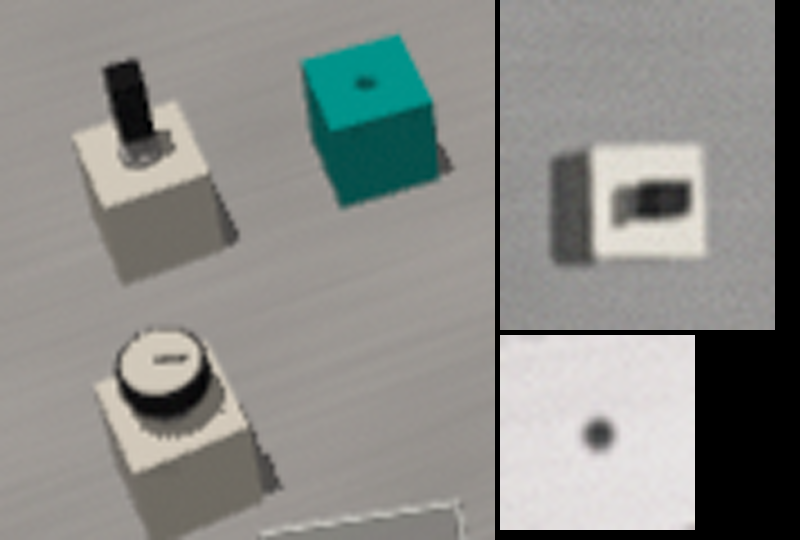

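The crop confirms it: a black square handle with a steel collar in the upper-left white block, a dial in the lower one, and an empty turquoise block. The hole is a clean dark disc. Next I'll work out the approach.

```bash
cat >> h.py <<'E'
def togo(pos,yaw_deg):
    """units to type for a tool-down target; yaw = direction of tool x"""
    s=observe(); M=rot(s['ee_rot']); sh=M.T@(np.array(pos)-s['tool_pos'])/.04
    T=R.from_euler('z',yaw_deg,degrees=True).as_matrix()@np.diag([1,-1,-1.])
    rv=np.degrees(R.from_matrix(M.T@T).as_rotvec())/6
    print('shift',sh.round(3),'turn',rv.round(3),'yaw now',np.degrees(np.arctan2(M[1,0],M[0,0])).round(2))
def tri(L):
    A=np.zeros((3,3));b=np.zeros(3)
    for g,u,v,f in L:
        d=ray(g,u,v,f);d/=np.linalg.norm(d);P=np.eye(3)-np.outer(d,d);A+=P;b+=P@np.array(g['xyz'])
    return np.linalg.solve(A,b)
E
python3 - <<'E'
from h import *
s=load('scene0');t=load('top0')
m=np.zeros((480,640),np.uint8);m[245:280,385:420]=(t['image'].min(2)>175)[245:280,385:420]
r=cv2.minAreaRect(cv2.findNonZero(m));print(r)
B=cv2.boxPoints(r);W=np.array([plane(t,*p,.062) for p in B]);print(W.mean(0),W.round(4).tolist())
e=W[1]-W[0];print('yaw',np.degrees(np.arctan2(e[1],e[0])),np.linalg.norm(W[1]-W[0]),np.linalg.norm(W[2]-W[1]))
print('hole',tri([(s,382.3,205.6,0),(t,252.9,239.9,0)]))
P=W.mean(0);togo([P[0],P[1],.20],90)
E
```

```text
((401.5, 261.0), (20.0, 19.0), 90.0)
[ 0.44899435 -0.22870465  0.062     ] [[0.477, -0.2027, 0.062], [0.4766, -0.2559, 0.062], [0.421, -0.2546, 0.062], [0.4214, -0.2016, 0.062]]
yaw -90.3419745043828 0.053195423681772956 0.05563593244305182
hole [0.50621752 0.17759779 0.11757604]
shift [ 9.31  -5.875  0.774] turn [ -0.014  -0.013 -12.443] yaw now 15.34
```

```bash
python3 -m jog '1 -0.6 0 0 0 -1.3 85; 2 -1.2 0 0 0 -2.6 85; 3 -1.8 0 0 0 -3.9 85; 4 -2.5 0 0 0 -5.2 85; 5 -3.1 0 0 0 -6.5 85; 6 -3.8 0 0 0 -7.8 85; 7 -4.4 0 0 0 -9.1 85; 8 -5 0 0 0 -10.4 85; 9.3 -5.85 0 0 0 -11.7 85; 9.3 -5.85 0.3 0 0 -12.4 85' 25; python3 -m jog '0 0 0 0 0 0 85; 0 0 0 0 0 0 85'; python3 - <<'E'
from h import *
g=snap('wrist','w1.png'); print(g['xyz'],g['camera_matrix'],observe()['tool_pos'],observe()['force'])
togo([.449,-.2265,.2],90)
print(proj(g,[.449,-.2265,.121],1),proj(g,[.449,-.2265,.062],1))
E
```

```text
time_s: 1.1
tool_pos: [0.4521, -0.2273, 0.2202]
ee_rot: [0.001, 0.705, 0.709, 0.001]
force: [-0.4, -1.8, -0.2]
opening: 0.085
grasp_force: 0.0
time_s: 1.3
tool_pos: [0.4483, -0.2303, 0.2189]
ee_rot: [-0.001, 0.709, 0.705, -0.0]
force: [-0.2, -0.3, 0.9]
opening: 0.0852
grasp_force: 0.0
[ 0.44768358 -0.15063468  0.36217946] [[371.64829954   0.         314.90822247]
 [  0.         371.64829954 236.65826021]
 [  0.           0.           1.        ]] [ 0.44822707 -0.23100411  0.21924893] [ 0.19633874  0.25624557 -0.67809925]
shift [0.113 0.019 0.481] turn [-0.009  0.001 -0.064] yaw now 89.61
[317.81515219 233.0019916 ] [317.3183451  211.74258146]
```

View pics/w1.png

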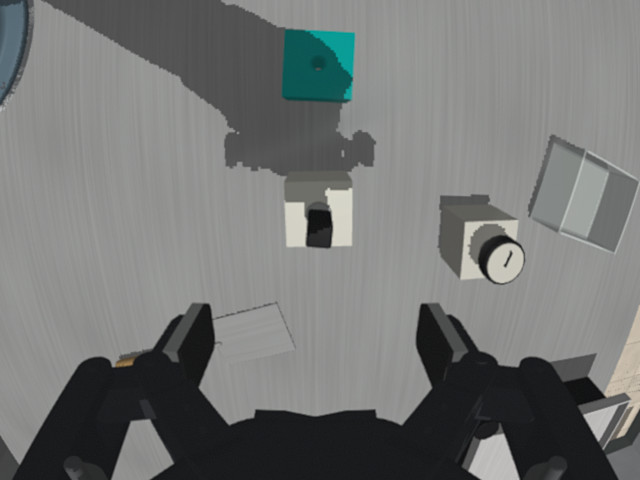

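The handle top is at about (319,235) and the stand face is centred near (318,214). Both are within 2 mm of my estimate of (0.4495, -0.228). I'll descend and grip.

```bash
python3 -m jog '0.07 0.03 0.8 0 0 0 85; 0.07 0.03 1.6 0 0 0 85; 0.07 0.03 2.4 0 0 0 85; 0.07 0.03 3.0 0 0 0 85; 0.07 0.03 3.35 0 0 0 85; 0.07 0.03 3.35 0 0 0 85; 0.07 0.03 3.35 0 0 0 85'; python3 -m jog '0 0 0 0 0 0 40; 0 0 0 0 0 0 25; 0 0 0 0 0 0 10; 0 0 0 0 0 0 10; 0 0 0 0 0 0 10; 0 0 0 0 0 0 10; 0 0 0 0 0 0 10; 0 0 0 0 0 0 10; 0 0 0 0 0 0 10; 0 0 0 0 0 0 10' 40; python3 - <<'E'
from h import *
s=observe(); print(s['tool_pos'],s['force'],s['opening'],s['grasp_force'])
E
```

```text
time_s: 2.05
tool_pos: [0.4498, -0.2288, 0.0859]
ee_rot: [0.0, 0.71, 0.705, -0.0]
force: [-0.1, -0.7, 0.9]
opening: 0.085
grasp_force: 0.0
time_s: 3.05
tool_pos: [0.4505, -0.2278, 0.0857]
ee_rot: [0.0, 0.709, 0.706, 0.0]
force: [-0.7, 0.5, 5.0]
opening: 0.0173
grasp_force: 39.5
[ 0.45050714 -0.22781323  0.08570132] [-0.67705633  0.50577545  5.02466536] 0.017308672438377564 39.51120436191559
```

```bash
python3 -m jog '0 0 -0.3 0 0 0 10; 0 0 -0.8 0 0 0 10; 0 0 -1.4 0 0 0 10; 0 0 -2.2 0 0 0 10; 0 0 -3.0 0 0 0 10; 0 0 -3.9 0 0 0 10; 0 0 -3.9 0 0 0 10; 0 0 -3.9 0 0 0 10'; python3 - <<'E'
from h import *
s=observe(); print(s['tool_pos'],s['force'],s['opening'],s['grasp_force'])
togo([.506,.145,.24],90)
togo([.506,.178,.24],90)
E
```

```text
time_s: 3.85
tool_pos: [0.4505, -0.2279, 0.2422]
ee_rot: [0.001, 0.709, 0.705, 0.0]
force: [0.6, -0.1, -0.3]
opening: 0.0175
grasp_force: 39.8
[ 0.45052751 -0.22791108  0.2422218 ] [ 0.62002172 -0.14723348 -0.26105126] 0.017516733029768288 39.8253732919693
shift [9.329 1.344 0.047] turn [ 0.014  0.01  -0.044] yaw now 89.74
shift [10.154  1.34   0.046] turn [ 0.014  0.01  -0.044] yaw now 89.74
```

```bash
python3 -m jog '1 0.13 0 0 0 0 10; 2 0.26 0 0 0 0 10; 3 0.4 0 0 0 0 10; 4 0.53 0 0 0 0 10; 5 0.66 0 0 0 0 10; 6 0.8 0 0 0 0 10; 7 0.92 0 0 0 0 10; 8 1.06 0 0 0 0 10; 9.2 1.2 0 0 0 0 10; 10.15 1.34 0 0 0 0 10'; python3 -m jog '0 0 0 0 0 0 10; 0 0 0 0 0 0 10; 0 0 0 0 0 0 10; 0 0 0 0 0 0 10'; python3 - <<'E'
from h import *
g=snap('wrist','w2.png'); s=observe();print(g['xyz'],s['tool_pos'],s['force'])
togo([.506,.178,.24],90)
t=s['tool_pos']-np.array([0,0,.0787])
print('hole',proj(g,[.506,.178,.12],1),'tip',proj(g,t,1))
E
```

```text
time_s: 4.85
tool_pos: [0.5041, 0.1802, 0.2394]
ee_rot: [-0.001, 0.708, 0.706, -0.001]
force: [1.0, -0.4, -1.0]
opening: 0.0173
grasp_force: 39.8
time_s: 5.25
tool_pos: [0.5052, 0.1768, 0.2408]
ee_rot: [-0.0, 0.709, 0.705, -0.001]
force: [0.4, 0.2, 0.0]
opening: 0.0174
grasp_force: 39.8
[0.5046089  0.25659317 0.38408171] [0.50538377 0.1767896  0.24105298] [ 1.1945154   0.20241735 -0.14414252]
shift [0.03  0.015 0.026] turn [-0.006  0.004 -0.062] yaw now 89.63
hole [317.56573783 226.87949612] tip [317.06777513 247.77731019]
```

View pics/w2.png

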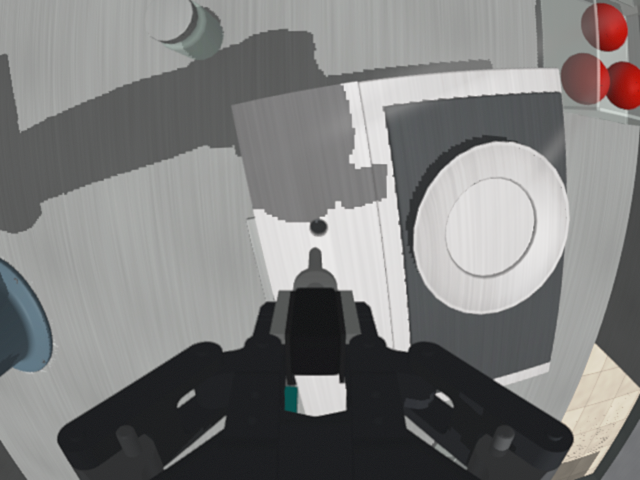

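The hole is at (318,227), as predicted. The tip is at (315.5,248), about 1 mm towards -x of its predicted place. I'll refine both by mask.

```bash
python3 - <<'E'
from h import *
g=load('w2'); I=g['image'].max(2)
n,l,st,ce=cv2.connectedComponentsWithStats((I[212:242,302:335]<75).astype(np.uint8))
for i in range(1,n):
    if st[i,4]>20: print(st[i],ce[i]+[302,212]); c=ce[i]+[302,212]
print('hole',plane(g,*c,.12,1))
for v in (246,250,255,258,262): print(v,I[v,302:330])
E
```

```text
[  9   9  15  12 151] [317.93377483 226.44370861]
hole [0.50627466 0.17833485 0.12      ]
246 [230 228 226 227 228 227 227 226 229 234 234 232 222 216 225 234 236 235
 236 234 232 231 232 232 232 233 234 234]
250 [229 229 227 226 227 229 227 200 134  83  73  77  79  78  78  76  79 107
 166 225 233 233 232 232 231 232 233 234]
255 [227 228 229 227 227 229 205 115  72  77  79  79  80  80  81  80  79  75
  83 147 229 236 232 232 232 231 232 233]
258 [227 227 229 228 228 228 200 113  72  77  78  79  79  79  80  80  78  76
  70 131 229 237 233 232 231 232 231 232]
262 [228 227 228 229 229 220 171 100  72  78  78  79  79  79  78  79  78  76
  70 124 221 237 235 232 232 231 231 231]
```

```bash
python3 -m jog '0.05 0.05 0.3 0 0 0 10; 0.05 0.05 0.6 0 0 0 10; 0.05 0.05 0.85 0 0 0 10; 0.05 0.05 0.85 0 0 0 10; 0.05 0.05 0.85 0 0 0 10; 0.05 0.05 0.85 0 0 0 10'; python3 - <<'E'
from h import *
g=snap('wrist','w3.png'); s=observe();print(g['xyz'],s['tool_pos'],s['force'])
cv2.imwrite('pics/w3c.png',cv2.resize(g['image'][190:290,265:365,::-1],None,fx=6,fy=6,interpolation=0))
print(proj(g,[.5063,.1783,.12],1),proj(g,[.5063,.1783,.127],1))
E
```

```text
time_s: 5.9
tool_pos: [0.5078, 0.1802, 0.2075]
ee_rot: [0.0, 0.709, 0.706, 0.0]
force: [-0.1, -0.2, -0.6]
opening: 0.0173
grasp_force: 39.8
[0.5068113  0.25991904 0.35084804] [0.50796407 0.18020999 0.20776369] [ 0.22025708  0.31215283 -1.36832962]
[314.23597686 245.93688222] [314.236666   249.57665176]
```

View pics/w3c.png

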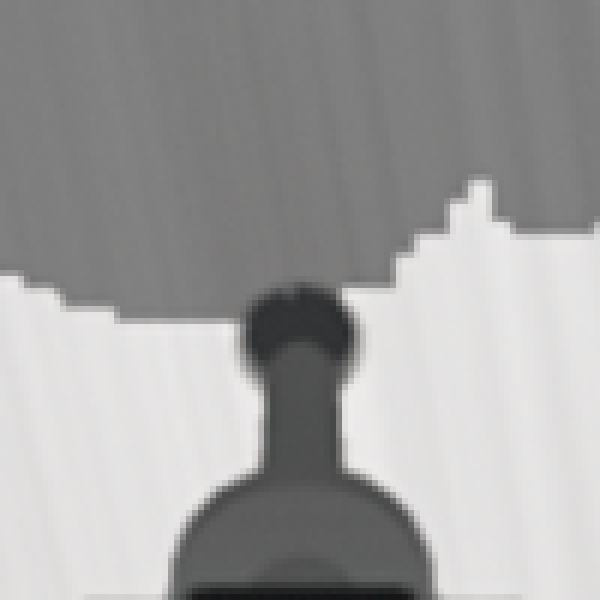

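Hole centre is about (315,247.5) and shaft u is about 315.3, so x is aligned. The tip edge at v≈247 means about 1 mm too far in +y. I'll correct 0.8 mm, enter, then feel for the striker in guarded steps.

```bash
cat > chk.py <<'E'
import sys; from bench import observe
s=observe(); f=s['force']; print(s['tool_pos'].round(4),f.round(2))
sys.exit(1 if f[2]>float(sys.argv[1]) or abs(f[0])>4 or abs(f[1])>4 else 0)
E
python3 -m jog '-0.02 0 0 0 0 0 10; -0.02 0 0.15 0 0 0 10; -0.02 0 0.3 0 0 0 10; -0.02 0 0.3 0 0 0 10' >/dev/null; python3 chk.py 2 && python3 -m jog '0 0 0.1 0 0 0 10; 0 0 0.2 0 0 0 10; 0 0 0.3 0 0 0 10; 0 0 0.3 0 0 0 10; 0 0 0.3 0 0 0 10'>/dev/null && python3 chk.py 2
```

```text
[0.5068 0.1791 0.194 ] [ 0.3  -0.44 -1.08]
[0.5075 0.1793 0.1831] [-0.66 -0.49  0.91]
```

```bash

python3 -m jog '0 0 0.05 0 0 0 10; 0 0 0.05 0 0 0 10; 0 0 0.05 0 0 0 10'>/dev/null && python3 chk.py 1.6 &&
python3 -m jog '0 0 0.05 0 0 0 10; 0 0 0.05 0 0 0 10; 0 0 0.05 0 0 0 10'>/dev/null && python3 chk.py 1.6 &&
python3 -m jog '0 0 0.05 0 0 0 10; 0 0 0.05 0 0 0 10; 0 0 0.05 0 0 0 10'>/dev/null && python3 chk.py 1.6 &&
python3 -m jog '0 0 0.05 0 0 0 10; 0 0 0.05 0 0 0 10; 0 0 0.05 0 0 0 10'>/dev/null && python3 chk.py 1.6 &&
python3 -m jog '0 0 0.05 0 0 0 10; 0 0 0.05 0 0 0 10; 0 0 0.05 0 0 0 10'>/dev/null && python3 chk.py 1.6 &&
python3 -m jog '0 0 0.05 0 0 0 10; 0 0 0.05 0 0 0 10; 0 0 0.05 0 0 0 10'>/dev/null && python3 chk.py 1.6
```

```text
[0.5076 0.1793 0.1813] [-0.36 -0.17 -1.32]
[0.5075 0.1793 0.1792] [ 0.2  -0.07 -0.37]
[0.5075 0.1793 0.1772] [-0.62  0.76 -0.13]
[0.5076 0.1793 0.1752] [-0.22 -0.17 -0.94]
[0.5075 0.1793 0.1732] [ 0.11 -0.42 -0.99]
[0.5079 0.1794 0.1715] [-1.32  0.4   0.92]
```

```bash

python3 -m jog '0 0 0.03 0 0 0 10; 0 0 0.03 0 0 0 10; 0 0 0.03 0 0 0 10'>/dev/null && python3 chk.py 1.6 &&
python3 -m jog '0 0 0.04 0 0 0 10; 0 0 0.04 0 0 0 10; 0 0 0.04 0 0 0 10'>/dev/null && python3 chk.py 1.6 &&
python3 -m jog '0 0 0.05 0 0 0 10; 0 0 0.05 0 0 0 10; 0 0 0.05 0 0 0 10'>/dev/null && python3 chk.py 1.6 &&
python3 -m jog '0 0 0.05 0 0 0 10; 0 0 0.05 0 0 0 10; 0 0 0.05 0 0 0 10'>/dev/null && python3 chk.py 1.6 &&
python3 -m jog '0 0 0.05 0 0 0 10; 0 0 0.05 0 0 0 10; 0 0 0.05 0 0 0 10'>/dev/null && python3 chk.py 1.6
```

```text
[0.5079 0.1794 0.1703] [-0.52  0.43  2.96]
```

Touch is at TCP z ≈ 0.171. I'll press on in small steps and watch the drawer from the scene camera.

```bash

python3 -m jog '0 0 0.03 0 0 0 10; 0 0 0.03 0 0 0 10; 0 0 0.03 0 0 0 10'>/dev/null && python3 chk.py 6 &&
python3 -m jog '0 0 0.03 0 0 0 10; 0 0 0.03 0 0 0 10; 0 0 0.03 0 0 0 10'>/dev/null && python3 chk.py 6 &&
python3 -m jog '0 0 0.03 0 0 0 10; 0 0 0.03 0 0 0 10; 0 0 0.03 0 0 0 10'>/dev/null && python3 chk.py 6 &&
python3 -m jog '0 0 0.02 0 0 0 10; 0 0 0.02 0 0 0 10; 0 0 0.02 0 0 0 10'>/dev/null && python3 chk.py 6
python3 - <<'E'
from h import *
g=snap('top','t2.png');t=load('top0')
d=cv2.absdiff(g['image'],t['image']).max(2)[250:285,205:335]>40
print(d.sum(), cv2.boundingRect(cv2.findNonZero(d.astype(np.uint8))) if d.any() else 0)
E
```

```text
[0.5078 0.1793 0.1689] [ 0.87 -0.    4.69]
[0.5078 0.1793 0.1675] [1.64 0.52 2.26]
[0.5078 0.1793 0.1665] [1.38 0.16 2.91]
[0.5078 0.1793 0.1657] [1.74 0.   2.39]
2134 (0, 0, 119, 35)
```

```bash

python3 -m jog '0 0 0 0 0 0 10; 0 0 0 0 0 0 10; 0 0 0 0 0 0 10; 0 0 0 0 0 0 10; 0 0 0 0 0 0 10; 0 0 0 0 0 0 10; 0 0 0 0 0 0 10; 0 0 0 0 0 0 10; 0 0 0 0 0 0 10; 0 0 0 0 0 0 10'; python3 - <<'E'
from h import *
a=load('top0')['image'];b=load('t2')['image'];g=snap('top','t3.png')['image'];w=snap('wrist','w4.png')['image']
c=[cv2.resize(i[200:290,195:345],(400,240)) for i in (a,b,g)]+[cv2.resize(w[60:420,20:560],(400,240))]
cv2.imwrite('pics/m.png',np.vstack([np.hstack(c[:2]),np.hstack(c[2:])])[:,:,::-1])
E
```

```text
time_s: 11.2
tool_pos: [0.5077, 0.1793, 0.1657]
ee_rot: [0.0, 0.709, 0.706, -0.0]
force: [1.1, 0.6, 2.3]
opening: 0.0174
grasp_force: 40.2
```

View pics/m.png

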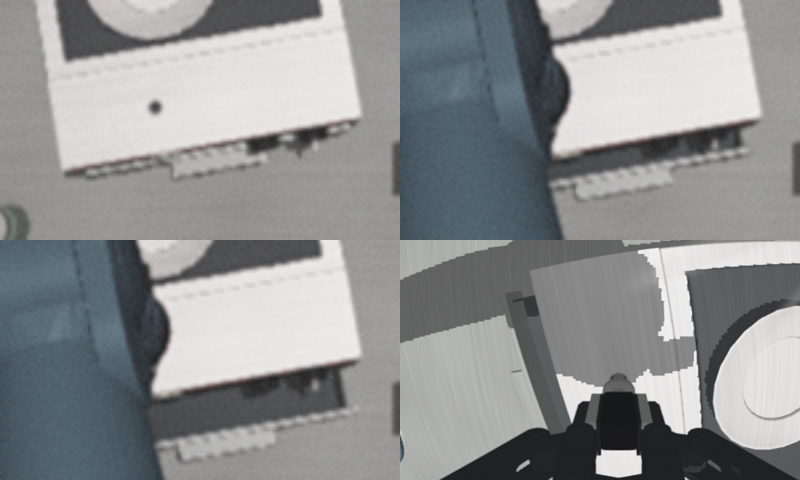

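The drawer is coming out. In the crop, its front lip moved from y≈160 at the start to 180, then to 445−240=205 now. I'll hold for 2.5 s more and measure the travel with the lip edge.

```bash

python3 -m jog '0 0 0 0 0 0 10; 0 0 0 0 0 0 10; 0 0 0 0 0 0 10; 0 0 0 0 0 0 10; 0 0 0 0 0 0 10; 0 0 0 0 0 0 10; 0 0 0 0 0 0 10; 0 0 0 0 0 0 10; 0 0 0 0 0 0 10; 0 0 0 0 0 0 10'>/dev/null;python3 -c "from h import *;snap('top','t4.png')"; python3 -m jog '0 0 0 0 0 0 10; 0 0 0 0 0 0 10; 0 0 0 0 0 0 10; 0 0 0 0 0 0 10; 0 0 0 0 0 0 10; 0 0 0 0 0 0 10; 0 0 0 0 0 0 10; 0 0 0 0 0 0 10; 0 0 0 0 0 0 10; 0 0 0 0 0 0 10'; python3 - <<'E'
from h import *
snap('top','t5.png')
# shift of the lip's lower part, column strip, against the first picture (template match)
a=load('top0')['image']; T=a[257:269,262:294]
for n in ('t2','t3','t4','t5'):
    i=load(n)['image'][250:300,250:310]; r=cv2.matchTemplate(i,T,cv2.TM_CCOEFF_NORMED); _,q,_,p=cv2.minMaxLoc(r)
    d=plane(load('top0'),278+p[0]-12,263+p[1]-7,.04)-plane(load('top0'),278,263,.04); print(n,q,p,np.linalg.norm(d[:2]))
E
```

```text
time_s: 13.35
tool_pos: [0.5076, 0.1793, 0.1657]
ee_rot: [0.0, 0.709, 0.706, -0.0]
force: [1.7, 0.6, 3.0]
opening: 0.0172
grasp_force: 40.2
t2 0.820907473564148 (21, 14) 0.03209936696497087
t3 0.829937219619751 (23, 22) 0.05230758094618104
t4 0.8244417309761047 (22, 27) 0.06279753283341456
t5 0.8246936202049255 (22, 27) 0.06279753283341456
```

```bash

python3 -m jog '0 0 0 0 0 0 10; 0 0 0 0 0 0 10; 0 0 0 0 0 0 10; 0 0 0 0 0 0 10; 0 0 0 0 0 0 10; 0 0 0 0 0 0 10; 0 0 0 0 0 0 10; 0 0 0 0 0 0 10'>/dev/null; python3 -m jog '0 0 -0.1 0 0 0 10; 0 0 -0.3 0 0 0 10; 0 0 -0.6 0 0 0 10; 0 0 -0.95 0 0 0 10; 0 0 -1.3 0 0 0 10; 0 0 -1.65 0 0 0 10; 0 0 -1.95 0 0 0 10; 0 0 -1.95 0 0 0 10; 0 0 -1.95 0 0 0 10'; python3 -c "
from h import *
togo([.4505,-.2278,.2],90)"
```

```text
time_s: 15.1
tool_pos: [0.5076, 0.1793, 0.2437]
ee_rot: [0.0, 0.709, 0.706, 0.0]
force: [0.5, -1.7, -1.5]
opening: 0.0177
grasp_force: 39.8
shift [-10.184  -1.383   1.094] turn [ 0.001  0.    -0.042] yaw now 89.75
```

```bash
python3 -m jog '-1 -0.13 0 0 0 0 10; -2 -0.26 0 0 0 0 10; -3 -0.4 0 0 0 0 10; -4 -0.54 0 0 0 0 10; -5 -0.68 0 0 0 0 10; -6 -0.82 0 0 0 0 10; -7 -0.95 0 0 0 0 10; -8.1 -1.1 0 0 0 0 10; -9.2 -1.25 0 0 0 0 10; -10.18 -1.38 0 0 0 0 10'>/dev/null; python3 -m jog '0 0 0 0 0 0 10; 0 0 0 0 0 0 10; 0 0 0.6 0 0 0 10; 0 0 1.2 0 0 0 10; 0 0 1.8 0 0 0 10; 0 0 1.95 0 0 0 10; 0 0 1.95 0 0 0 10; 0 0 1.95 0 0 0 10'; python3 - <<'E'
from h import *
g=snap('wrist','w5.png'); s=observe();print(s['tool_pos'])
togo([.4505,-.2278,.1657],90)
p=s['tool_pos'];print('tip',proj(g,[p[0],p[1],p[2]-.0787],1),'stand',proj(g,[.4505,-.2278,.062],1),g['xyz'])
cv2.imwrite('pics/w5c.png',cv2.resize(g['image'][170:290,255:375,::-1],None,fx=5,fy=5,interpolation=0))
E
```

```text
time_s: 16.9
tool_pos: [0.4512, -0.2273, 0.1666]
ee_rot: [0.001, 0.708, 0.706, 0.0]
force: [0.5, -0.1, 0.0]
opening: 0.0171
grasp_force: 39.8
[ 0.4514691  -0.22767725  0.16699344]
shift [-0.003 -0.024  0.032] turn [ 0.017  0.011 -0.035] yaw now 89.79
tip [317.05660383 248.53383058] stand [315.38947916 235.93533034] [ 0.45002396 -0.1474399   0.30986289]
```

View pics/w5c.png

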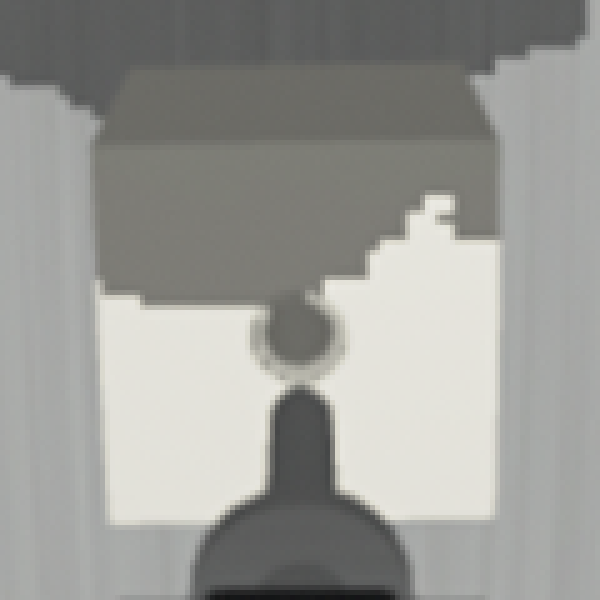

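Stand hole is at (315,236.6), shaft u is 315.4, and the tip is within about 0.5 mm of aligned. I'll insert with a guard.

```bash
python3 -m jog '0 -0.01 0.25 0 0 0 10; 0 -0.01 0.5 0 0 0 10; 0 -0.01 0.65 0 0 0 10; 0 -0.01 0.75 0 0 0 10; 0 -0.01 0.85 0 0 0 10; 0 -0.01 0.85 0 0 0 10'>/dev/null && python3 chk.py 4 && python3 -m jog '0 0 0.15 0 0 0 10; 0 0 0.3 0 0 0 10; 0 0 0.45 0 0 0 10; 0 0 0.6 0 0 0 10; 0 0 0.6 0 0 0 10'>/dev/null && python3 chk.py 4 && python3 -m jog '0 0 0.1 0 0 0 10; 0 0 0.2 0 0 0 10; 0 0 0.3 0 0 0 10; 0 0 0.38 0 0 0 10; 0 0 0.38 0 0 0 10; 0 0 0.38 0 0 0 10' >/dev/null && python3 chk.py 4
```

```text
[ 0.4499 -0.2275  0.1311] [-1.06 -0.13 -1.24]
[ 0.4499 -0.2275  0.1067] [-0.23  0.39  0.22]
[ 0.4501 -0.2276  0.0924] [0.42 0.14 0.18]
```

```bash
python3 -m jog '0 0 0.06 0 0 0 10; 0 0 0.12 0 0 0 10; 0 0 0.12 0 0 0 10'>/dev/null && python3 chk.py 5 && python3 -m jog '0 0 0.03 0 0 0 10; 0 0 0.03 0 0 0 10; 0 0 0.03 0 0 0 10'>/dev/null && python3 chk.py 5 && python3 -m jog '0 0 0.02 0 0 0 10; 0 0 0.02 0 0 0 10; 0 0 0.02 0 0 0 10'>/dev/null && python3 chk.py 5
```

```text
[ 0.4499 -0.2275  0.0874] [ 0.32 -0.52  0.05]
[ 0.4502 -0.2277  0.0865] [-0.02 -0.43  0.38]
[ 0.4502 -0.2277  0.0857] [ 0.14 -1.16 -0.87]
```

```bash
for i in 1; do python3 -m jog '0 0 0.02 0 0 0 10; 0 0 0.02 0 0 0 10; 0 0 0.02 0 0 0 10'>/dev/null && python3 chk.py 4 && python3 -m jog '0 0 0.02 0 0 0 10; 0 0 0.02 0 0 0 10; 0 0 0.02 0 0 0 10'>/dev/null && python3 chk.py 4 && python3 -m jog '0 0 0.02 0 0 0 10; 0 0 0.02 0 0 0 10; 0 0 0.02 0 0 0 10'>/dev/null && python3 chk.py 4; done
```

```text
[ 0.4502 -0.2277  0.0857] [-1.66  1.71  6.16]
```

The collar is seated (6 N at the original z). I'll release and back off upwards.

```bash
python3 -m jog '0 0 0 0 0 0 22; 0 0 0 0 0 0 30; 0 0 0 0 0 0 50; 0 0 0 0 0 0 85; 0 0 0 0 0 0 85; 0 0 0 0 0 0 85; 0 0 0 0 0 0 85; 0 0 0 0 0 0 85'; python3 -m jog '0 0 -0.3 0 0 0 85; 0 0 -0.9 0 0 0 85; 0 0 -1.6 0 0 0 85; 0 0 -2.4 0 0 0 85; 0 0 -3.3 0 0 0 85; 0 0 -3.3 0 0 0 85; 0 0 -3.3 0 0 0 85; 0 0 -3.3 0 0 0 85' >/dev/null; python3 - <<'E'
from h import *
w=snap('wrist','w6.png')['image'];t=snap('top','t6.png')['image'];s=snap('scene','s6.png')['image'];s=s[225:345,185:295]
c=[cv2.resize(w,(400,300)),cv2.resize(t[190:300,195:342],(400,300)),cv2.resize(s,(275,300)),cv2.resize(load('scene0')['image'][225:345,185:295],(275,300))]
cv2.imwrite('pics/m2.png',np.vstack([np.hstack(c[:2]),np.hstack(c[2:]+[np.zeros((300,250,3),np.uint8)])])[:,:,::-1]); print(observe()['tool_pos'],observe()['force'],observe()['time_s'])
E
```

```text
time_s: 20.65
tool_pos: [0.4502, -0.2277, 0.0849]
ee_rot: [0.0, 0.709, 0.706, -0.0]
force: [-0.1, -0.7, -0.7]
opening: 0.0851
grasp_force: 0.0
[ 0.44935549 -0.2270921   0.21567245] [-0.36723779  0.07036221 -0.03696437] 21.6
```

View pics/m2.png

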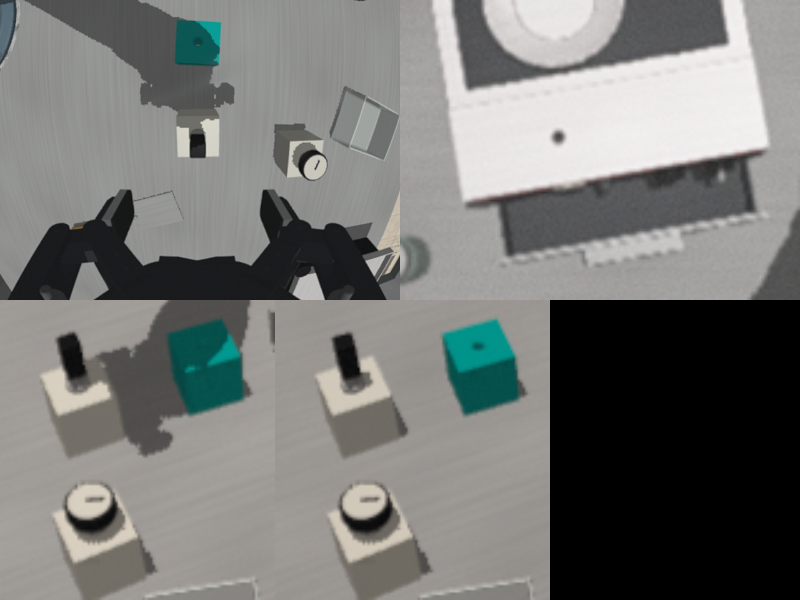

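The pin stands upright in its stand exactly as in the first picture (bottom left against bottom middle). The drawer is fully out (panel edge at crop y≈240, warmer front edge ≈180), and the gripper is clear.

```bash
python3 -c "from bench import close_job; print(close_job())"
```

```text
the job is handed in; nothing more can be done
None
```

I pressed the latch until the drawer was all the way out (about 60 mm by camera), put the pin back fully home in its own stand, and handed the job in at about 22 s; `close_job()` returned no verdict.

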